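# Draw one glazed test tile out of a tight row

### The arm

A 6-joint arm with a two-finger parallel gripper is mounted at the origin on the work surface; the furniture and walls round the work are solid. World frame = base frame: x ahead of the robot, y to its left, z up, the work surface at z = 0. Lengths are in mm, angles in rad, forces in N, time in s.
With the tool pointing down it reaches from about 300 to 775 mm from the base axis. Payload 14.6 kg.
Tool frame: the origin (TCP) lies midway between the tips of the shut fingers; the grasp point (between the pads) lies 19 mm behind it (manip.hold_point_z is the distance from the TCP to the grasp point, in mm); z points along the fingers, y is the direction in which the jaws open and shut (so a half turn about z gives the same grasp; the last joint's range is limited). The gripper opens to 94 mm and grips with 3 to 60 N. Pads are 16 mm wide; open, the fingers measure 119 mm over their backs; the gripper's body (75 mm by 177 mm) begins 78 mm behind the grasp point.
Start: joints at [-1.174, 0.3, 1.521, -0, 1.321, -0.067], TCP at [246.034, -491.891, 205.446] pointing down, gripper open.
Joint ranges: [-3.03, 3.03], [-0.79, 2.21], [0.23, 2.52], [-1.04, 4.18], [0, 3.07], [-2.55, 2.55]. Speed limits (rad/s): [2.22, 2.22, 2.57, 3.14, 3.14, 3.14].

### API

Orientations are given as [roll, pitch, yaw] about the fixed x, y, z axes, in that order (R = Rz(yaw) Ry(pitch) Rx(roll)).
In Python, from cell import manip gives the robot as it stands.
- The arm moves only by the shell command python3 -m crank 'ROWS' [OPENING] [FORCE]. ROWS is JSON, a list of rows, each an object with "offset": the shift along the world's x, y, z in m, a list of three; "spin": the turn about the world's z in degrees. In form: [{"offset": [dx, dy, dz], "spin": spin}, ...]. A call has exactly 8 rows; each row is the pose to reach, as a shift and turn from the pose measured when the call began; what a row does not reach only later rows make up. A row lasts 1/12 s, in which the tool goes at most 41.7 mm and 7.16 degrees, less where a joint would pass 70% of its speed; a pose out of reach is approached as far as the arm can. A call with a gripper value outside its range is refused whole. OPENING is the opening, from 0 (shut) to 1 (fully open), set as the call begins (- or left out, the last holds). The fingers move at their own pace and stop on an object; FORCE is the grip in N (left out, the last holds). Time passes only in rows, so rows that repeat a pose let the fingers close, or fill a call up. It gives the time, the measured TCP pose, the force and the opening at its end, in the units of the state.
- manip.read_state(): the state, without advancing time (a new reading comes with each control period).
- manip.camera(name): name is "scene" or "top" or "wrist"; returns a dict with "pixels" (480x640x3 uint8, red, green, blue), "fx", "fy", "cx", "cy" (pixels), "k1" (the pictures are not rectified: a ray, as slopes to the right and down, at radius r is drawn at 1 + k1 r^2 times it, then the intrinsics apply), "extrinsics" (4x4, takes a point from world to camera coordinates); the wrist camera has in their place "hand_eye" (4x4, takes a point from camera to tool coordinates, whose origin is the TCP and whose axes are the flange's). Camera axes: x right, y down, z forward; pixel columns grow to the right and rows downward; lengths in mm; the calibration is good to about 2 mm. A picture is of the moment at which its call begins: read the wrist's pose just before it. There is no depth.
- manip.sign_off(): hands the job in, once; it reports no verdict.
Trained networks look in a picture, given as the dict that the camera call returned (one of the last four; its "shot" number tells which), for a name from the list of things; names that differ only in an ending like _2 or _b are one class to them, and where a whole thing is asked for, a point or a joint stands for the part that bears it (a point fixed in the world has none). Each returns a list of dicts, best first, with "conf" (0 to 1); they miss things now and then, are a little off and sometimes report something else, mostly with a low value. They report only what shows in the picture. A call takes as long as a camera call.
- manip.search_frame(picture, name): "location" ([x, y, z] in mm, in world coordinates, good to about 4 mm: the middle of the surface that is visible of it).
- manip.masks_of(picture, name): "mask" (480x640 bool, what is visible of it).
The state is a dict: "clock": time; "joints": joint angles; "qd": joint speeds; "effort": joint torques, N m; "eef_pos": TCP position; "eef_rot": TCP orientation; "wrist_force": force on the tool from outside, world axes, zero at the start; "moment": the same for the moment, N m; "finger_gap": finger opening in mm.
Only numpy, scipy, OpenCV 4.12 (cv2) and the standard library are available. Lean on these libraries where they do the work, as an engineer would, in place of code of your own. Each camera call takes 0.05 s, during which the arm holds its last target. There are 200 camera calls.

### The job

The four glazed test tiles lie edge to edge in the sample tray, too tight to grip: with a fingertip on top, slide the blue one straight out to the front, up the sloping apron, until it lies wholly clear of the others, pressing gently (never more than about 2 kg on the tray) and leaving the other tiles where they are. Then pick it up and lay it gently, glaze up, on the middle of the black rubbing block, lengthwise along it, and let go, without knocking the block, the cup or the jars about.

Things in the scene. Friction and masses are not known exactly. Their poses are not given: they have to be found in the camera images.
- tile_blue_mid (a point): Centre (half-way up) of the ceramic test tile with the dark blue glazed top, the one to fetch. Flat rectangular tile, 38 mm wide (along its x), 66 mm long (along its y), 6 mm thick (z up), about 35 g; top and underside 3 mm above and below this point.
- tile_brown_mid (a point): Centre of the tile with the brown glazed top; same size and axes as the blue one.
- tile_green_mid (a point): Centre of the tile with the grey-green glazed top; same size and axes.
- tile_cream_mid (a point): Centre of the tile with the cream glazed top; same size and axes.
- tray_bay (a point): Point on the wooden sample tray (fixed to the table): on its flat bay floor, 10 mm above the table, under the middle of the row of tiles. +x points to the tray's back wall (inner face at x = 35 mm), -x to its open front, y across, z up. The four tiles lie side by side here in any order, touching, 38.3 mm apart along y, long sides along x, front ends at x = -33 mm.
- tray_front (a point): Where the middle of the tray's front edge would be if its apron lay level, 135 mm in front of tray_bay; same axes. The apron (a flat board 168 mm wide, no walls) is hinged to the tray 35 mm in front of tray_bay and stands firm at a slope that differs each time and is not reported: it rises from the hinge to the front edge by 2 to 17 mm, so a tile's height and tilt change as it is drawn along.
- tray: The tray itself; origin on the table, 45.5 mm in front of tray_bay, axes the same. Walls 6 mm thick at the back and sides of the bay only, 18 mm above the table (2 mm above the tops of the tiles); bay 156 mm wide inside, side walls end 37 mm in front of tray_bay.
- block_top (a point): Centre of the top face of the black rubber rubbing block, loose on the table: 76 mm wide (along its x), 109 mm long (along its y), top 22.5 mm above the table.
- rub_block: The rubbing block itself; origin at the centre of its underside, axes as for its top.
- tile_blue: The blue tile itself; origin at the centre of its underside, axes as above. Tile and tray are hard: a tip sent 1 to 3 mm too deep presses with more than 20 N. The tile slides on the tray with less friction than a fingertip has on its glaze: a tip pressed on the tile's middle with 5 to 12 N draws it along with it; pressed lightly it slips.
- test_cup: Bystander: brown and cream test cup, 64 mm across, 63 mm high, behind and to the left; origin under its centre.
- jar_iron: Bystander: glass jar with dark screw lid, 52 mm across, 94 mm high, at the right; origin under its centre.

How it is judged:
By the outcome, as a careful person would: the job done as asked, in the order asked, and still so for the second after the job is handed in, with the robot touching nothing.
It also fails if it takes over 72 s, if anything falls off the work surface, if the arm or the gripper's body presses on something with over 40 N, if the wrist force passes 120 N, or if a joint passes its speed limit or range.

## Working session

There is one attempt and no reset: what is moved stays moved. The work goes in short steps, Python scripts to look and compute and a shell command to move; the robot and the scene stay as the last step left them, time stands still between calls to the robot, and variables do not carry over. Pictures are saved under pics/ and viewed, about 8 in all and at most 12, crops included, and the job is handed in when it is done.

```bash
ls; mkdir -p pics; cat > h.py <<'E'
import numpy as np, cv2
from cell import manip
from scipy.spatial.transform import Rotation as R
def snap(name,out=None):
    s=manip.read_state(); p=manip.camera(name)
    if name=="wrist":
        T=np.eye(4);T[:3,:3]=R.from_euler('xyz',s['eef_rot']).as_matrix();T[:3,3]=s['eef_pos']
        p['c2w']=T@np.array(p['hand_eye'])
    else: p['c2w']=np.linalg.inv(np.array(p['extrinsics']))
    if out: cv2.imwrite('pics/'+out,p['pixels'][:,:,::-1])
    return p
def plane(p,uv,z):
    K=np.array([[p['fx'],0,p['cx']],[0,p['fy'],p['cy']],[0,0,1.]])
    uv=np.array(uv,float).reshape(-1,1,2)
    n=cv2.undistortPoints(uv,K,np.array([p['k1'],0,0,0,0.]),)[:,0]
    d=np.c_[n,np.ones(len(n))]@p['c2w'][:3,:3].T; o=p['c2w'][:3,3]
    return o+d*((z-o[2])/d[:,2])[:,None]
def rect(p,name,z):
    m=manip.masks_of(p,name)
    if not m: return None
    c,_=cv2.findContours(m[0]['mask'].astype(np.uint8),0,cv2.CHAIN_APPROX_NONE)
    c=max(c,key=cv2.contourArea)[:,0]
    w=plane(p,c,z)[:,:2].astype(np.float32)
    return m[0]['conf'],cv2.minAreaRect(w)
E
python3 - <<'E'
from h import *
s=manip.read_state(); print(s)
for n in("top","scene"):
    p=snap(n,n+'0.png'); print(n,p['c2w'][:3,3].round())
    for o in("tile_blue","tile_brown_mid","tile_green_mid","tile_cream_mid","tray","tray_bay","tray_front","block_top","test_cup","jar_iron"):
        r=manip.search_frame(p,o); print(o,[(x['conf'],np.round(x['location'],1).tolist()) for x in r[:2]])
    for o,z in(("tile_blue",16),("tile_brown",16),("rub_block",22.5)): print(o,rect(p,o,z))
E
```

```text
pics
{'clock': 0.0, 'joints': array([-1.17359042e+00,  3.00446731e-01,  1.52159757e+00, -4.91618271e-06,
        1.32073548e+00, -6.65973841e-02]), 'qd': array([ 4.77009012e-04, -6.54431850e-04,  5.75380749e-04,  1.18186311e-03,
       -2.06802073e-05, -1.42633041e-03]), 'effort': array([-1.93436535e-03, -5.31810093e+01, -3.52743566e+01,  7.06798607e-02,
        2.42807984e-02, -8.39719291e-05]), 'eef_pos': array([ 245.93325441, -491.6397054 ,  204.89273605]), 'eef_rot': array([-3.14040785e+00, -7.42494076e-05,  4.63804469e-01]), 'wrist_force': array([ 0.00418342, -0.04922239, -0.98442282]), 'moment': array([-0.02335597, -0.00957756, -0.00588591]), 'finger_gap': 94.24994736235314}
top [452. -20. 892.]
tile_blue [(0.76, [627.1, 34.5, 16.9])]
tile_brown_mid [(0.97, [624.1, -6.6, 15.3])]
tile_green_mid [(0.74, [621.1, -40.2, 15.3])]
tile_cream_mid [(0.91, [619.2, -80.4, 17.5])]
tray [(0.81, [545.2, -16.4, 16.8])]
tray_bay [(0.87, [544.9, -16.9, 18.6])]
tray_front [(0.97, [545.1, -17.6, 20.9]), (0.6, [471.2, 294.1, 20.8])]
block_top [(0.79, [472.4, 297.0, 21.1]), (0.24, [545.3, -18.5, 19.0])]
test_cup [(0.66, [641.0, 216.6, 63.7]), (0.38, [548.0, -11.5, 21.3])]
jar_iron [(0.71, [621.9, -263.2, 85.1])]
tile_blue (0.95, ((628.0892333984375, 34.84126663208008), (38.550209045410156, 68.30897521972656), 84.73589324951172))Traceback (most recent call last):
  File "<stdin>", line 7, in <module>
  File "h.py", line 19, in rect
    m=manip.masks_of(p,name)
ValueError: it knows: block_top, jar_iron, rub_block, test_cup, tile_blue, tile_blue_mid, tile_brown_mid, tile_cream_mid, tile_green_mid, tray, tray_bay, tray_front
```

```bash
python3 - <<'E'
from h import *
for n in("top","scene"):
    p=snap(n,n+'1.png')
    for o,z in(("tile_blue",16),("tile_brown_mid",16),("tile_green_mid",16),("tile_cream_mid",16),("rub_block",22.5)): print(n,o,rect(p,o,z))
E
```

```text
top tile_blue (0.84, ((627.4448852539062, 35.245914459228516), (38.28813934326172, 66.28324890136719), 85.52201080322266))
top tile_brown_mid (0.84, ((625.3208618164062, -3.848173141479492), (39.299049377441406, 67.34878540039062), 84.818115234375))
top tile_green_mid (0.69, ((620.9520874023438, -41.21836471557617), (37.94303512573242, 66.34418487548828), 85.17288970947266))
top tile_cream_mid (0.69, ((617.82177734375, -79.07102966308594), (38.127716064453125, 66.28591918945312), 84.91069793701172))
top rub_block (0.76, ((472.0289306640625, 295.09771728515625), (77.57745361328125, 112.88436126708984), 17.812440872192383))
scene tile_blue (0.96, ((628.03369140625, 35.161582946777344), (38.06064987182617, 65.64659881591797), 84.65023040771484))
scene tile_brown_mid (0.59, ((624.1543579101562, -2.733684539794922), (38.3741455078125, 68.89889526367188), 86.12893676757812))
scene tile_green_mid (0.58, ((621.6010131835938, -40.97740173339844), (38.016056060791016, 67.0343017578125), 84.65081787109375))
scene tile_cream_mid (0.83, ((616.3734741210938, -78.92219543457031), (41.17513656616211, 70.65288543701172), 84.23997497558594))
scene rub_block (0.75, ((468.8854064941406, 304.12579345703125), (80.7160873413086, 115.51811218261719), 18.563377380371094))
```

View pics/top0.png

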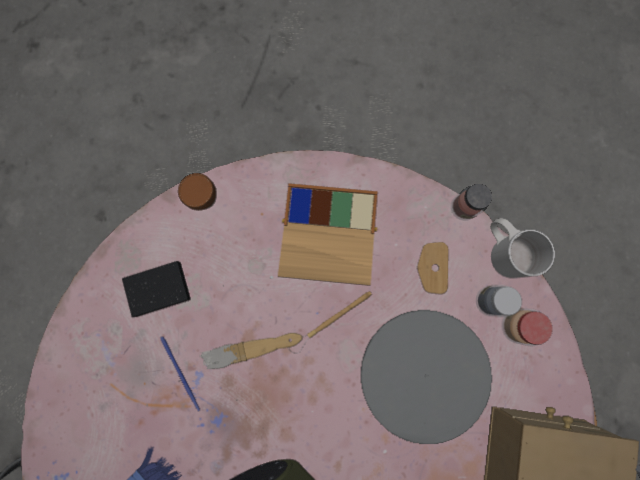

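```bash
python3 -m crank '[{"offset":[0.023,0.032,0],"spin":-4},{"offset":[0.046,0.064,0],"spin":-8},{"offset":[0.069,0.096,0],"spin":-12},{"offset":[0.092,0.128,0],"spin":-16},{"offset":[0.115,0.160,0],"spin":-20},{"offset":[0.138,0.192,0],"spin":-24},{"offset":[0.161,0.224,0],"spin":-28},{"offset":[0.184,0.256,0],"spin":-31.6}]' 0 20
```

```text
clock: 1.87
eef_pos: [430.8, -234.1, 205.7]
eef_rot: [3.141, -0.0, -0.091]
wrist_force: [0.4, -0.9, 0.0]
finger_gap: 44.0
```

```bash
python3 -m crank '[{"offset":[0.024,0.033,0],"spin":0},{"offset":[0.048,0.066,0],"spin":0},{"offset":[0.072,0.099,0],"spin":0},{"offset":[0.096,0.132,0],"spin":0},{"offset":[0.120,0.165,0],"spin":0},{"offset":[0.144,0.198,-0.020],"spin":0},{"offset":[0.168,0.231,-0.040],"spin":0},{"offset":[0.187,0.258,-0.060],"spin":0}]' && python3 - <<'E'
from h import *
print(manip.read_state()['joints'])
p=snap('wrist','w0.png')
for o,z in(("tile_blue",16),("tile_brown_mid",16),("tile_green_mid",16),("tile_cream_mid",16)): print(o,rect(p,o,z))
E
```

```text
clock: 2.53
eef_pos: [616.8, 22.7, 147.7]
eef_rot: [3.142, -0.002, -0.091]
wrist_force: [0.8, -1.2, 0.5]
finger_gap: 0.4
[-2.24827568e-02  4.96435099e-01  1.38521819e+00 -2.29198965e-04
  1.25798947e+00  1.63944696e+00]
tile_blue (0.64, ((629.076416015625, 36.00981903076172), (37.703243255615234, 65.6542739868164), 84.83220672607422))
tile_brown_mid (0.71, ((625.5914306640625, -2.2794113159179688), (37.510562896728516, 65.75618743896484), 85.02796173095703))
tile_green_mid (0.73, ((622.2120361328125, -40.02627944946289), (38.327449798583984, 67.62897491455078), 85.100830078125))
tile_cream_mid (0.72, ((618.751953125, -77.73280334472656), (39.48004150390625, 67.89836883544922), 85.11241912841797))
```

View pics/w0.png

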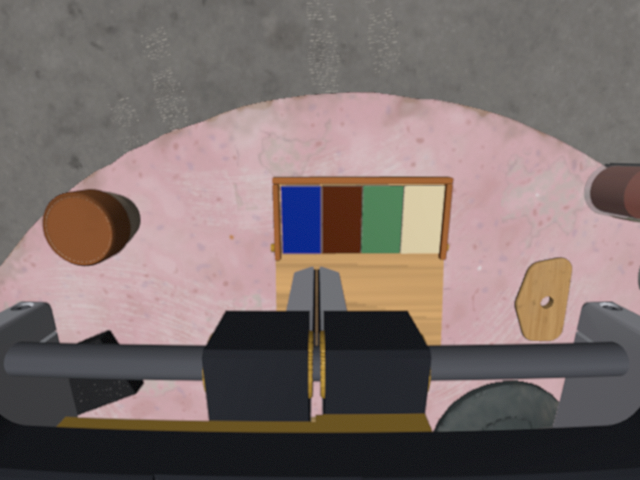

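```bash
python3 -m crank '[{"offset":[0.006,0.006,-0.020],"spin":0.2},{"offset":[0.0117,0.0129,-0.045],"spin":0.2},{"offset":[0.0117,0.0129,-0.070],"spin":0.2},{"offset":[0.0117,0.0129,-0.090],"spin":0.2},{"offset":[0.0117,0.0129,-0.105],"spin":0.2},{"offset":[0.0117,0.0129,-0.117],"spin":0.2},{"offset":[0.0117,0.0129,-0.125],"spin":0.2},{"offset":[0.0117,0.0129,-0.125],"spin":0.2}]' && python3 -m crank '[{"offset":[0,0,0],"spin":0},{"offset":[0,0,0],"spin":0},{"offset":[0,0,0],"spin":0},{"offset":[0,0,0],"spin":0},{"offset":[0,0,0],"spin":0},{"offset":[0,0,0],"spin":0},{"offset":[0,0,0],"spin":0},{"offset":[0,0,0],"spin":0}]'
```

```text
clock: 3.45
eef_pos: [626.8, 32.4, 22.8]
eef_rot: [3.141, 0.0, -0.089]
wrist_force: [0.4, -0.2, -0.6]
finger_gap: 0.8
clock: 4.12
eef_pos: [626.8, 32.4, 22.8]
eef_rot: [3.141, 0.0, -0.089]
wrist_force: [0.1, 0.2, 0.2]
finger_gap: 0.5
```

```bash
python3 -m crank '[{"offset":[0.0017,0.0032,-0.001],"spin":0},{"offset":[0.0017,0.0032,-0.002],"spin":0},{"offset":[0.0017,0.0032,-0.003],"spin":0},{"offset":[0.0017,0.0032,-0.004],"spin":0},{"offset":[0.0017,0.0032,-0.005],"spin":0},{"offset":[0.0017,0.0032,-0.0055],"spin":0},{"offset":[0.0017,0.0032,-0.006],"spin":0},{"offset":[0.0017,0.0032,-0.006],"spin":0}]'
```

```text
clock: 4.78
eef_pos: [628.5, 35.6, 16.7]
eef_rot: [3.141, 0.0, -0.089]
wrist_force: [-0.7, 0.2, -1.0]
finger_gap: 0.5
```

```bash
python3 -m crank '[{"offset":[0,0,-0.0002],"spin":0},{"offset":[0,0,-0.0004],"spin":0},{"offset":[0,0,-0.0006],"spin":0},{"offset":[0,0,-0.0008],"spin":0},{"offset":[0,0,-0.001],"spin":0},{"offset":[0,0,-0.001],"spin":0},{"offset":[0,0,-0.001],"spin":0},{"offset":[0,0,-0.001],"spin":0}]'
```

```text
clock: 5.45
eef_pos: [628.7, 35.6, 16.3]
eef_rot: [3.141, -0.001, -0.089]
wrist_force: [-3.3, 0.5, 4.5]
finger_gap: 0.3
```

```bash
python3 -m crank '[{"offset":[0,0,-0.0006],"spin":0},{"offset":[0,0,-0.0011],"spin":0},{"offset":[-0.001,0.0001,-0.0011],"spin":0},{"offset":[-0.002,0.0002,-0.0011],"spin":0},{"offset":[-0.003,0.0003,-0.0011],"spin":0},{"offset":[-0.004,0.00035,-0.0011],"spin":0},{"offset":[-0.005,0.00045,-0.0011],"spin":0},{"offset":[-0.006,0.0005,-0.0011],"spin":0}]'
```

```text
clock: 6.12
eef_pos: [623.9, 36.1, 16.4]
eef_rot: [3.141, -0.004, -0.089]
wrist_force: [3.4, -0.1, 5.7]
finger_gap: 0.2
```

```bash
cat > t.py <<'E'
from h import *
for n in("top","scene"):
    p=snap(n)
    for o in("tile_blue","tile_brown_mid"):
        r=rect(p,o,16); print(n,o,r and (np.round(r[1][0],1),np.round(r[1][1],1),round(r[1][2],1)))
E
python3 t.py
```

```text
top tile_blue (array([571.8, -65.2]), array([ 77.2, 175.4]), 83.8)
top tile_brown_mid None
scene tile_blue (array([621.9,  36.3]), array([40.1, 70.1]), 87.1)
scene tile_brown_mid (array([615.2,  -2.2]), array([39.7, 53.5]), 84.5)
```

```bash
python3 -m crank '[{"offset":[0,0,-0.0012],"spin":0},{"offset":[-0.001,0.0001,-0.0012],"spin":0},{"offset":[-0.002,0.0002,-0.0012],"spin":0},{"offset":[-0.003,0.0003,-0.0012],"spin":0},{"offset":[-0.004,0.00035,-0.0012],"spin":0},{"offset":[-0.005,0.00045,-0.0012],"spin":0},{"offset":[-0.006,0.0005,-0.0012],"spin":0},{"offset":[-0.007,0.0006,-0.0012],"spin":0}]'; python3 - <<'E'
from h import *
p=snap('scene')
cv2.imwrite('pics/s2.png',p['pixels'][:,:,::-1])
m=manip.masks_of(p,'tile_blue')[0]['mask']; print(np.argwhere(m).min(0),np.argwhere(m).max(0)); 
E
```

```text
clock: 7.08
eef_pos: [618.5, 36.6, 16.8]
eef_rot: [-3.141, -0.008, -0.089]
wrist_force: [3.6, -0.3, 8.9]
finger_gap: 0.3
[249 264] [271 301]
```

View pics/s2.png

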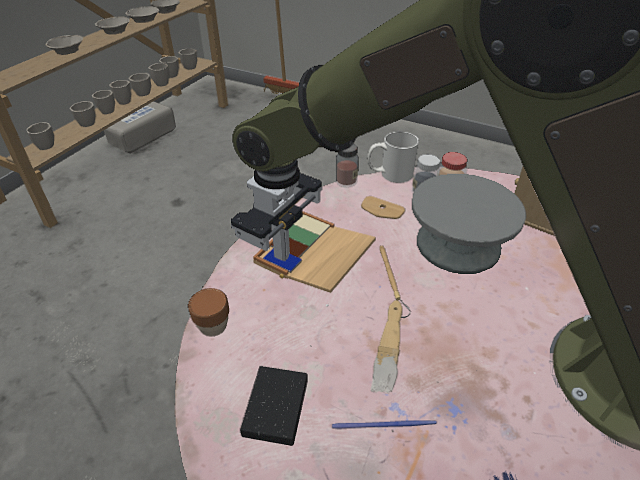

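```bash
python3 -m crank '[{"offset":[-0.0025,0.0002,-0.0012],"spin":0},{"offset":[-0.0035,0.0003,-0.0011],"spin":0},{"offset":[-0.0045,0.0004,-0.0011],"spin":0},{"offset":[-0.0055,0.0005,-0.001],"spin":0},{"offset":[-0.0065,0.0006,-0.001],"spin":0},{"offset":[-0.0075,0.00065,-0.0009],"spin":0},{"offset":[-0.0085,0.00075,-0.0009],"spin":0},{"offset":[-0.0095,0.0008,-0.0008],"spin":0}]'; python3 - <<'E'
from h import *
p=snap('scene')
m=manip.masks_of(p,'tile_blue')[0]['mask']; print(np.argwhere(m).min(0),np.argwhere(m).max(0)); 
E
```

```text
clock: 7.85
eef_pos: [610.6, 37.3, 17.6]
eef_rot: [-3.141, -0.013, -0.089]
wrist_force: [4.7, -0.5, 8.5]
finger_gap: 0.6
[252 267] [272 304]
```

```bash
python3 -m crank '[{"offset":[-0.003,0.00025,-0.0012],"spin":0},{"offset":[-0.004,0.00035,-0.0011],"spin":0},{"offset":[-0.005,0.00045,-0.001],"spin":0},{"offset":[-0.006,0.0005,-0.0009],"spin":0},{"offset":[-0.007,0.0006,-0.0008],"spin":0},{"offset":[-0.008,0.0007,-0.0007],"spin":0},{"offset":[-0.0095,0.0008,-0.0006],"spin":0},{"offset":[-0.011,0.00095,-0.0005],"spin":0}]'; python3 - <<'E'
from h import *
p=snap('scene')
m=manip.masks_of(p,'tile_blue')[0]['mask']; print(np.argwhere(m).min(0),np.argwhere(m).max(0)); 
cv2.imwrite('pics/s3.png',cv2.resize(p['pixels'][200:320,220:400,::-1],None,fx=4,fy=4,interpolation=cv2.INTER_CUBIC))
E
```

```text
clock: 8.62
eef_pos: [601.0, 38.3, 18.6]
eef_rot: [-3.141, -0.017, -0.089]
wrist_force: [4.2, 0.0, 7.3]
finger_gap: 0.4
[254 271] [272 307]
```

View pics/s3.png

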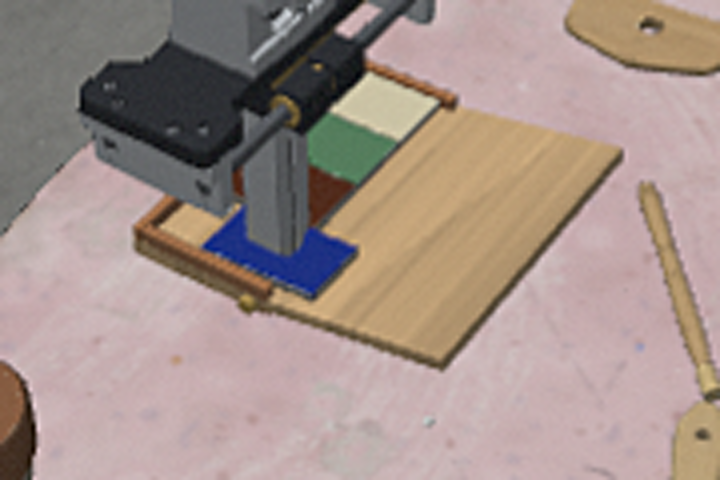

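```bash
python3 -m crank '[{"offset":[-0.003,0.00025,-0.0013],"spin":0},{"offset":[-0.0045,0.0004,-0.0011],"spin":0},{"offset":[-0.006,0.0005,-0.001],"spin":0},{"offset":[-0.0075,0.00065,-0.0008],"spin":0},{"offset":[-0.009,0.0008,-0.0007],"spin":0},{"offset":[-0.0105,0.0009,-0.0005],"spin":0},{"offset":[-0.012,0.00105,-0.0004],"spin":0},{"offset":[-0.0135,0.0012,-0.0002],"spin":0}]'
```

```text
clock: 9.38
eef_pos: [588.9, 39.5, 19.9]
eef_rot: [-3.14, -0.021, -0.089]
wrist_force: [3.9, -0.1, 7.8]
finger_gap: 0.5
```

```bash
python3 -c "
from cell import manip;s=manip.read_state();print(s['eef_pos'],s['wrist_force'])"
```

```text
[588.94317378  39.46700133  19.85616826] [ 3.92376363 -0.05457165  7.78965382]
```

```bash
python3 -m crank '[{"offset":[-0.003,0.0002,-0.0013],"spin":0},{"offset":[-0.0045,0.0003,-0.0012],"spin":0},{"offset":[-0.006,0.0004,-0.001],"spin":0},{"offset":[-0.0075,0.0005,-0.0009],"spin":0},{"offset":[-0.009,0.0006,-0.0007],"spin":0},{"offset":[-0.0105,0.0007,-0.0006],"spin":0},{"offset":[-0.012,0.0008,-0.0004],"spin":0},{"offset":[-0.0135,0.0009,-0.0003],"spin":0}]'
```

```text
clock: 10.05
eef_pos: [577.1, 40.3, 21.0]
eef_rot: [-3.14, -0.026, -0.089]
wrist_force: [3.7, -0.6, 7.7]
finger_gap: 0.5
```

```bash
python3 -m crank '[{"offset":[-0.003,0.0002,-0.0013],"spin":0},{"offset":[-0.0045,0.0003,-0.0012],"spin":0},{"offset":[-0.006,0.0004,-0.001],"spin":0},{"offset":[-0.0075,0.0006,-0.0009],"spin":0},{"offset":[-0.009,0.0008,-0.0007],"spin":0},{"offset":[-0.0105,0.0009,-0.0006],"spin":0},{"offset":[-0.012,0.0010,-0.0004],"spin":0},{"offset":[-0.0135,0.0011,-0.0003],"spin":0}]'; python3 - <<'E'
from h import *
p=snap('scene')
m=manip.masks_of(p,'tile_blue')[0]['mask']; print(np.argwhere(m).min(0),np.argwhere(m).max(0)); 
cv2.imwrite('pics/s4.png',cv2.resize(p['pixels'][200:320,220:400,::-1],None,fx=4,fy=4,interpolation=cv2.INTER_CUBIC))
E
```

```text
clock: 10.72
eef_pos: [565.3, 41.4, 22.3]
eef_rot: [-3.14, -0.03, -0.089]
wrist_force: [4.7, -0.4, 8.5]
finger_gap: 0.2
[261 288] [279 325]
```

View pics/s4.png

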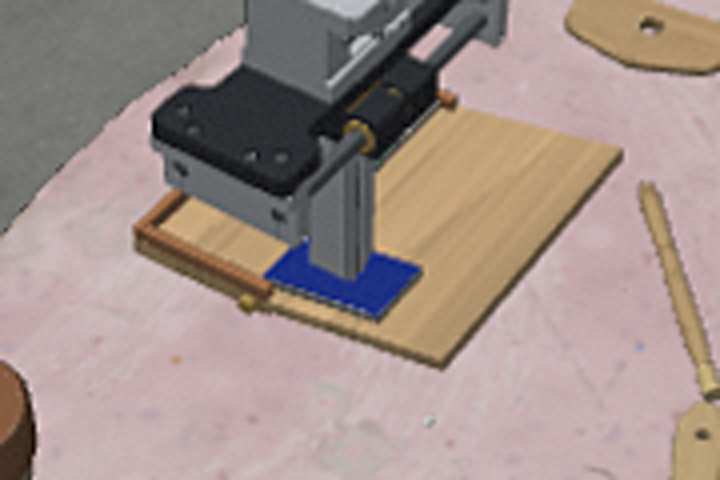

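```bash
python3 -m crank '[{"offset":[-0.003,0.0002,-0.0012],"spin":0},{"offset":[-0.004,0.0003,-0.0011],"spin":0},{"offset":[-0.005,0.0004,-0.001],"spin":0},{"offset":[-0.006,0.0005,-0.0009],"spin":0},{"offset":[-0.007,0.0006,-0.0007],"spin":0},{"offset":[-0.008,0.0007,-0.0005],"spin":0},{"offset":[-0.009,0.0008,-0.0003],"spin":0},{"offset":[-0.010,0.0009,-0.0002],"spin":0}]'
```

```text
clock: 11.48
eef_pos: [556.9, 42.2, 23.5]
eef_rot: [-3.139, -0.035, -0.089]
wrist_force: [4.5, -0.1, 8.4]
finger_gap: 0.3
```

```bash
python3 -m crank '[{"offset":[-0.003,0.0002,-0.0012],"spin":0},{"offset":[-0.004,0.0003,-0.001],"spin":0},{"offset":[-0.005,0.0004,-0.0009],"spin":0},{"offset":[-0.006,0.0005,-0.0007],"spin":0},{"offset":[-0.007,0.0006,-0.0005],"spin":0},{"offset":[-0.008,0.0007,-0.0004],"spin":0},{"offset":[-0.009,0.0008,-0.0002],"spin":0},{"offset":[-0.010,0.0009,0],"spin":0}]'
```

```text
clock: 12.15
eef_pos: [548.7, 43.1, 25.0]
eef_rot: [-3.139, -0.039, -0.089]
wrist_force: [3.5, -0.5, 7.8]
finger_gap: 0.5
```

```bash
python3 -m crank '[{"offset":[0,0,0.001],"spin":0},{"offset":[0,0,0.003],"spin":0},{"offset":[0,0,0.010],"spin":0},{"offset":[0,0,0.025],"spin":0},{"offset":[-0.02,0.00,0.05],"spin":0},{"offset":[-0.04,0.00,0.08],"spin":0},{"offset":[-0.06,0.00,0.11],"spin":0},{"offset":[-0.08,0,0.13],"spin":0}]' 0.6 && python3 - <<'E'
from h import *
p=snap('wrist','w5.png')
for o in("tile_blue","tile_brown_mid","tile_green_mid","tile_cream_mid"): print(o,rect(p,o,24 if o=="tile_blue" else 16))
print(manip.read_state()['joints'])
for n in("top","scene"):
    p=snap(n); r=rect(p,"tile_blue",24); print(n,r)
E
```

```text
clock: 12.82
eef_pos: [468.0, 43.1, 157.6]
eef_rot: [-3.139, -0.041, -0.089]
wrist_force: [1.3, 0.3, -0.2]
finger_gap: 50.4
tile_blue (0.83, ((547.5335083007812, 43.406959533691406), (39.276390075683594, 66.30603790283203), 84.85398864746094))
tile_brown_mid (0.91, ((624.5310668945312, -1.660226821899414), (37.894596099853516, 66.30604553222656), 85.2794418334961))
tile_green_mid (0.71, ((622.20751953125, -40.459110260009766), (39.86308288574219, 66.32523345947266), 85.42530822753906))
tile_cream_mid (0.78, ((618.5481567382812, -77.60415649414062), (38.77699661254883, 66.6382827758789), 85.17321014404297))
[ 1.45429128e-02  1.52515045e-01  1.82724241e+00 -1.46217522e-03
  1.12279191e+00  1.67508865e+00]
top (0.89, ((555.490966796875, 42.13489532470703), (38.54705047607422, 48.44049835205078), 84.71538543701172))
scene (0.69, ((546.7679443359375, 44.214542388916016), (63.8923225402832, 40.24733352661133), 3.3582923412323))
```

View pics/w5.png

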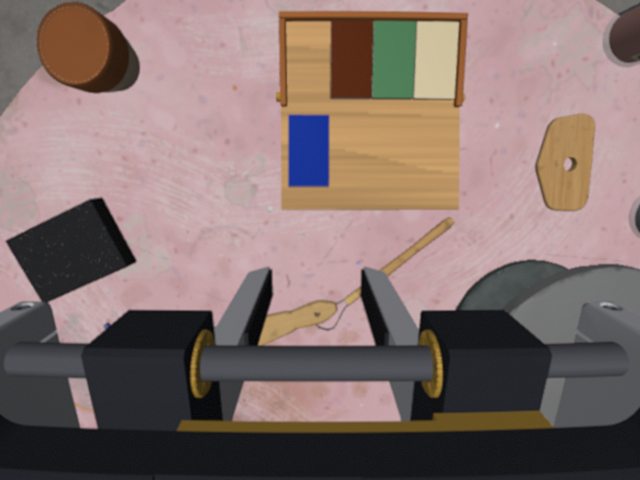

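```bash
python3 -m crank '[{"offset":[0.02,0,-0.01],"spin":0},{"offset":[0.045,0,-0.025],"spin":0},{"offset":[0.065,0,-0.045],"spin":0},{"offset":[0.08,0,-0.07],"spin":0},{"offset":[0.08,0,-0.09],"spin":0},{"offset":[0.08,0,-0.105],"spin":0},{"offset":[0.08,0,-0.115],"spin":0},{"offset":[0.08,0,-0.118],"spin":0}]'
```

```text
clock: 13.93
eef_pos: [547.8, 43.0, 33.7]
eef_rot: [-3.139, -0.034, -0.089]
wrist_force: [0.0, 0.1, -0.8]
finger_gap: 56.1
```

```bash
python3 -m crank '[{"offset":[0.0002,0.0003,-0.001],"spin":0},{"offset":[0.0002,0.0003,-0.003],"spin":0},{"offset":[0.0002,0.0003,-0.005],"spin":0},{"offset":[0.0002,0.0003,-0.007],"spin":0},{"offset":[0.0002,0.0003,-0.008],"spin":0},{"offset":[0.0002,0.0003,-0.009],"spin":0},{"offset":[0.0002,0.0003,-0.010],"spin":0},{"offset":[0.0002,0.0003,-0.010],"spin":0}]'
```

```text
clock: 14.6
eef_pos: [548.0, 43.3, 23.7]
eef_rot: [-3.139, -0.034, -0.089]
wrist_force: [0.0, 0.8, 0.2]
finger_gap: 56.8
```

```bash
python3 -m crank '[{"offset":[0,0,-0.001],"spin":0},{"offset":[0,0,-0.002],"spin":0},{"offset":[0,0,-0.003],"spin":0},{"offset":[0,0,-0.0035],"spin":0},{"offset":[0,0,-0.0038],"spin":0},{"offset":[0,0,-0.0038],"spin":0},{"offset":[0,0,-0.0038],"spin":0},{"offset":[0,0,-0.0038],"spin":0}]'
```

```text
clock: 15.27
eef_pos: [548.0, 43.3, 19.9]
eef_rot: [-3.139, -0.034, -0.089]
wrist_force: [-0.8, -0.1, 0.8]
finger_gap: 56.3
```

Close gently, 15 N.

```bash
python3 -m crank '[{"offset":[0,0,0],"spin":0},{"offset":[0,0,0],"spin":0},{"offset":[0,0,0],"spin":0},{"offset":[0,0,0],"spin":0},{"offset":[0,0,0],"spin":0},{"offset":[0,0,0],"spin":0},{"offset":[0,0,0],"spin":0},{"offset":[0,0,0],"spin":0}]' 0 15; python3 -m crank '[{"offset":[0,0,0.001],"spin":0},{"offset":[0,0,0.003],"spin":0},{"offset":[0,0,0.006],"spin":0},{"offset":[0,0,0.012],"spin":0},{"offset":[0,0,0.020],"spin":0},{"offset":[0,0,0.030],"spin":0},{"offset":[0,0,0.042],"spin":0},{"offset":[0,0,0.055],"spin":0}]'; python3 - <<'E'
from h import *
p=snap('wrist','w6.png'); print(rect(p,'tile_blue',75),rect(p,'rub_block',22.5))
for n in("top","scene"): print(rect(snap(n),'rub_block',22.5))
E
```

```text
clock: 15.93
eef_pos: [548.0, 43.3, 19.9]
eef_rot: [-3.139, -0.034, -0.089]
wrist_force: [-0.0, 0.8, 0.4]
finger_gap: 37.6
clock: 16.6
eef_pos: [548.0, 43.3, 76.4]
eef_rot: [-3.139, -0.034, -0.089]
wrist_force: [0.9, 1.3, 0.3]
finger_gap: 37.9
(0.79, ((545.9535522460938, 43.50642013549805), (39.416954040527344, 71.22754669189453), 84.94283294677734)) (0.63, ((509.82061767578125, 247.2338104248047), (39.65275192260742, 23.496973037719727), 17.130502700805664))
(0.91, ((471.88531494140625, 295.1244812011719), (77.84697723388672, 113.79682159423828), 17.587974548339844))
(0.77, ((468.3529968261719, 303.42755126953125), (78.88383483886719, 115.66197967529297), 18.649072647094727))
```

View pics/w6.png

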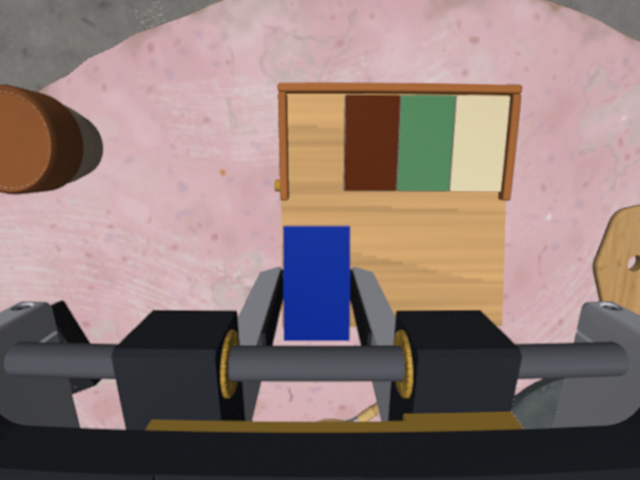

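```bash
python3 -m crank '[{"offset":[-0.004,0.006,0.005],"spin":7},{"offset":[-0.010,0.020,0.015],"spin":14},{"offset":[-0.018,0.040,0.03],"spin":21},{"offset":[-0.026,0.060,0.045],"spin":28},{"offset":[-0.034,0.080,0.06],"spin":35},{"offset":[-0.042,0.100,0.07],"spin":42},{"offset":[-0.050,0.120,0.07],"spin":49},{"offset":[-0.058,0.135,0.07],"spin":56}]'
```

```text
clock: 17.62
eef_pos: [489.2, 179.6, 144.5]
eef_rot: [-3.14, -0.034, 0.895]
wrist_force: [-0.3, 0.0, 0.2]
finger_gap: 37.6
```

```bash
python3 -m crank '[{"offset":[-0.004,0.014,0],"spin":7},{"offset":[-0.008,0.028,0],"spin":14},{"offset":[-0.012,0.042,0],"spin":21},{"offset":[-0.016,0.056,0],"spin":28},{"offset":[-0.018,0.070,0],"spin":35},{"offset":[-0.018,0.080,0],"spin":42},{"offset":[-0.018,0.086,0],"spin":49},{"offset":[-0.018,0.088,0],"spin":56}]'; python3 - <<'E'
from h import *
print(manip.read_state()['joints'])
p=snap('wrist','w7.png'); s=manip.read_state(); print(rect(p,'tile_blue',s['eef_pos'][2]+3),rect(p,'rub_block',22.5), [x['location'] for x in manip.search_frame(p,'block_top')])
E
```

```text
clock: 18.28
eef_pos: [470.8, 268.4, 143.8]
eef_rot: [-3.139, -0.033, 1.879]
wrist_force: [-0.2, -0.0, -0.5]
finger_gap: 37.4
[0.43373483 0.33852195 1.61987436 0.0363024  1.18222112 0.11184546]
(0.86, ((472.04815673828125, 267.205810546875), (38.34383010864258, 69.02268981933594), 18.007205963134766)) (0.7, ((472.51123046875, 299.65234375), (74.5904541015625, 105.33148956298828), 17.984210968017578)) [[469.5, 313.6, 21.3]]
```

View pics/w7.png

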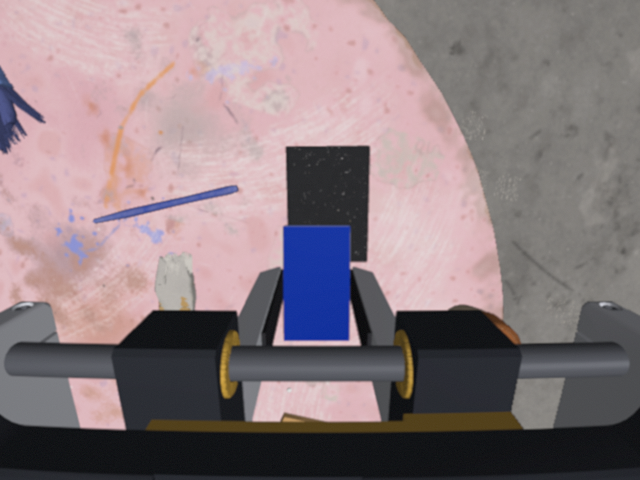

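```bash
python3 - <<'E'
from h import *
p=snap('wrist')
print(p['c2w'][:3,3])
w=plane(p,[[286.5,146.5],[368.5,146.5],[368.5,261.5]],22.5);print(w.round(1),np.linalg.norm(w[0]-w[1]),np.linalg.norm(w[2]-w[1]))
a=np.radians(17.8);print((w[0]+w[1])/2-54.5*np.array([-np.sin(a),np.cos(a),0]), (w[0]+w[1])/2+54.5*np.array([-np.sin(a),np.cos(a),0]),np.degrees(np.arctan2(*(w[0]-w[1])[1::-1])))
E
```

```text
[453.00794022 330.44787077 325.98714237]
[[422.8 337.7  22.5]
 [491.8 358.9  22.5]
 [525.8 259.3  22.5]] 72.16631870466414 105.24237500867112
[473.92290186 296.39557106  22.5       ] [440.60211362 400.17767487  22.5       ] -162.92593811196613
```

```bash
python3 -m crank '[{"offset":[0.0004,0.012,0],"spin":0},{"offset":[0.0008,0.0308,-0.015],"spin":0},{"offset":[0.0008,0.0308,-0.035],"spin":0},{"offset":[0.0008,0.0308,-0.055],"spin":0},{"offset":[0.0008,0.0308,-0.075],"spin":0},{"offset":[0.0008,0.0308,-0.090],"spin":0},{"offset":[0.0008,0.0308,-0.1],"spin":0},{"offset":[0.0008,0.0308,-0.1],"spin":0}]'; python3 -c "
from cell import manip;s=manip.read_state();print(s['eef_pos'],s['wrist_force'])"; python3 - <<'E'
from h import *
p=snap('wrist','w8.png'); s=manip.read_state(); print(s['eef_pos'],rect(p,'tile_blue',s['eef_pos'][2]+3.5),rect(p,'rub_block',22.5))
E
```

```text
clock: 19.2
eef_pos: [471.1, 298.1, 42.3]
eef_rot: [-3.136, -0.033, 1.866]
wrist_force: [-1.2, -0.2, 0.4]
finger_gap: 37.9
[471.07232904 298.10663655  42.29857024] [-1.15534371 -0.15218551  0.37505575]
[471.64407495 298.32801637  43.67925421] (0.9, ((472.0020446777344, 297.83538818359375), (39.098636627197266, 67.65509033203125), 17.114341735839844)) (0.7, ((464.2126159667969, 323.83428955078125), (75.70706939697266, 58.801307678222656), 17.007356643676758))
```

View pics/w8.png

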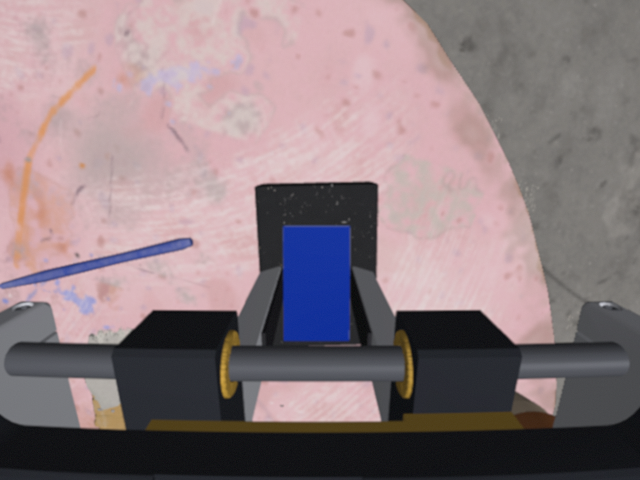

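```bash
python3 - <<'E'
from h import *
p=snap('wrist'); s=manip.read_state(); print(s['eef_pos'],s['eef_rot'])
w=plane(p,[[257,183.5],[377.5,183.5],[260,345],[376,345]],22.5);print(w.round(1),np.linalg.norm(w[0]-w[1]))
a=np.radians(17.5);print((w[0]+w[1])/2-54*np.array([-np.sin(a),np.cos(a),0]),w.mean(0))
E
```

```text
[472.46381186 298.56731298  45.3063468 ] [-3.14066992 -0.03373957  1.86710568]
[[422.9 340.4  22.5]
 [492.8 361.8  22.5]
 [452.4 236.3  22.5]
 [527.6 259.3  22.5]] 73.07294288637983
[474.05275279 299.56588574  22.5       ] [473.90230791 299.45198062  22.5       ]
```

```bash
python3 -m crank '[{"offset":[0.0002,0.0005,-0.002],"spin":0.3},{"offset":[0.0004,0.001,-0.004],"spin":0.3},{"offset":[0.0004,0.001,-0.006],"spin":0.3},{"offset":[0.0004,0.001,-0.008],"spin":0.3},{"offset":[0.0004,0.001,-0.010],"spin":0.3},{"offset":[0.0004,0.001,-0.012],"spin":0.3},{"offset":[0.0004,0.001,-0.0135],"spin":0.3},{"offset":[0.0004,0.001,-0.0135],"spin":0.3}]' - 8
```

```text
clock: 20.07
eef_pos: [472.7, 299.5, 31.4]
eef_rot: [-3.14, -0.034, 1.872]
wrist_force: [0.1, 0.1, 0.6]
finger_gap: 37.8
```

```bash
python3 -m crank '[{"offset":[0,0,-0.0004],"spin":0},{"offset":[0,0,-0.0008],"spin":0},{"offset":[0,0,-0.0012],"spin":0},{"offset":[0,0,-0.0016],"spin":0},{"offset":[0,0,-0.002],"spin":0},{"offset":[0,0,-0.0024],"spin":0},{"offset":[0,0,-0.0028],"spin":0},{"offset":[0,0,-0.0028],"spin":0}]' - 5
```

```text
clock: 20.73
eef_pos: [472.7, 299.5, 28.6]
eef_rot: [-3.14, -0.034, 1.872]
wrist_force: [0.9, -0.3, 0.7]
finger_gap: 37.8
```

```bash
python3 -m crank '[{"offset":[0,0,-0.0004],"spin":0},{"offset":[0,0,-0.0008],"spin":0},{"offset":[0,0,-0.0012],"spin":0},{"offset":[0,0,-0.0015],"spin":0},{"offset":[0,0,-0.0018],"spin":0},{"offset":[0,0,-0.0021],"spin":0},{"offset":[0,0,-0.0024],"spin":0},{"offset":[0,0,-0.0024],"spin":0}]' - 4; python3 - <<'E'
from h import *
p=snap('wrist'); s=manip.read_state(); print(s['eef_pos'],rect(p,'tile_blue',29))
p=snap('scene'); print(rect(p,'tile_blue',28.5))
cv2.imwrite('pics/s9.png',cv2.resize(p['pixels'][330:460,200:350,::-1],None,fx=4,fy=4,interpolation=cv2.INTER_CUBIC))
E
```

```text
clock: 21.4
eef_pos: [472.7, 299.5, 26.1]
eef_rot: [-3.14, -0.034, 1.872]
wrist_force: [-0.6, 0.3, -0.1]
finger_gap: 37.8
[472.73913187 299.48625412  26.16505196] (0.96, ((473.7695617675781, 299.4094543457031), (38.25708770751953, 67.60779571533203), 17.328306198120117))
(0.77, ((472.686767578125, 299.8060302734375), (38.25159454345703, 69.39888000488281), 18.395822525024414))
```

View pics/s9.png

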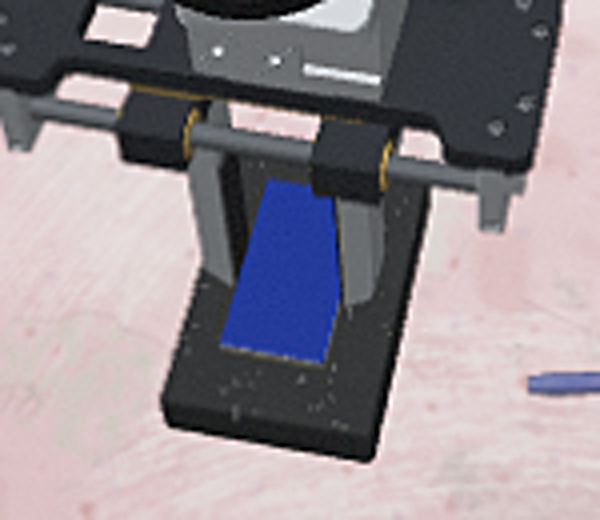

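```bash
python3 -m crank '[{"offset":[0,0,-0.0003],"spin":0},{"offset":[0,0,-0.0006],"spin":0},{"offset":[0,0,-0.0009],"spin":0},{"offset":[0,0,-0.0012],"spin":0},{"offset":[0,0,-0.0014],"spin":0},{"offset":[0,0,-0.0014],"spin":0},{"offset":[0,0,-0.0014],"spin":0},{"offset":[0,0,-0.0014],"spin":0}]' - 3
```

```text
clock: 22.27
eef_pos: [472.7, 299.5, 24.8]
eef_rot: [-3.14, -0.034, 1.872]
wrist_force: [0.6, -0.1, -0.2]
finger_gap: 37.9
```

Now release to a limited opening (block is 76 mm wide, tips stay over it), then rise.

```bash
python3 -m crank '[{"offset":[0,0,0],"spin":0},{"offset":[0,0,0],"spin":0},{"offset":[0,0,0],"spin":0},{"offset":[0,0,0],"spin":0},{"offset":[0,0,0],"spin":0},{"offset":[0,0,0],"spin":0},{"offset":[0,0,0],"spin":0},{"offset":[0,0,0],"spin":0}]' 0.5 20;  python3 -m crank '[{"offset":[0,0,0.002],"spin":0},{"offset":[0,0,0.006],"spin":0},{"offset":[0,0,0.012],"spin":0},{"offset":[0,0,0.025],"spin":0},{"offset":[0,0,0.045],"spin":0},{"offset":[0,0,0.070],"spin":0},{"offset":[0,0,0.1],"spin":0},{"offset":[0,0,0.13],"spin":0}]'; python3 -m crank '[{"offset":[0,-0.02,0.01],"spin":0},{"offset":[0,-0.05,0.02],"spin":0},{"offset":[0,-0.08,0.02],"spin":0},{"offset":[0,-0.11,0.02],"spin":0},{"offset":[0,-0.14,0.02],"spin":0},{"offset":[0,-0.16,0.02],"spin":0},{"offset":[0,-0.17,0.02],"spin":0},{"offset":[0,-0.17,0.02],"spin":0}]'; python3 - <<'E'
from h import *
p=snap('wrist')
for n in("top","scene","wrist"):
    p=snap(n,n+'_end.png')
    for o,z in(("tile_blue",28.5),("rub_block",22.5),("tile_brown_mid",16),("tile_green_mid",16),("tile_cream_mid",16)): print(n,o,rect(p,o,z))
    for o in("test_cup","jar_iron"): print(o,[x['location'] for x in manip.search_frame(p,o)][:1])
E
```

```text
clock: 22.93
eef_pos: [472.7, 299.5, 24.8]
eef_rot: [-3.14, -0.034, 1.872]
wrist_force: [-0.7, -0.2, -0.3]
finger_gap: 46.8
clock: 23.6
eef_pos: [472.5, 299.3, 156.6]
eef_rot: [-3.14, -0.034, 1.872]
wrist_force: [0.7, -0.5, -0.1]
finger_gap: 46.9
clock: 24.27
eef_pos: [472.6, 128.1, 177.2]
eef_rot: [-3.141, -0.033, 1.87]
wrist_force: [-0.2, 0.3, 0.0]
finger_gap: 47.2
top tile_blue None
top rub_block None
top tile_brown_mid (0.6, ((624.129150390625, -2.7217140197753906), (36.00926971435547, 62.675132751464844), 84.68092346191406))
top tile_green_mid (0.64, ((620.7908935546875, -40.39845275878906), (40.28649139404297, 66.36466217041016), 86.97197723388672))
top tile_cream_mid (0.62, ((617.3840942382812, -79.10027313232422), (37.9918098449707, 66.11066436767578), 84.91069793701172))
test_cup [[640.6, 218.5, 63.1]]
jar_iron [[622.4, -263.5, 83.9]]
scene tile_blue (0.6, ((471.7207946777344, 300.78485107421875), (38.742191314697266, 68.3973159790039), 16.493186950683594))
scene rub_block (0.96, ((468.2982177734375, 303.46734619140625), (78.51351928710938, 114.85687255859375), 18.3955478668
[... 335 characters left out ...]
6.751615524291992, 41.397396087646484), 28.362777709960938))
test_cup [[640.2, 232.3, 57.7]]
jar_iron [[555.0, 13.9, 22.0]]
wrist tile_blue (0.7, ((473.18658447265625, 298.95458984375), (38.801082611083984, 66.27813720703125), 17.669565200805664))
wrist rub_block (0.66, ((472.5727233886719, 296.5756530761719), (76.21492004394531, 107.97653198242188), 18.21511459350586))
wrist tile_brown_mid None
wrist tile_green_mid (0.57, ((607.423828125, -39.214969635009766), (37.78435516357422, 42.65943145751953), 87.38138580322266))
wrist tile_cream_mid (0.73, ((604.8799438476562, -64.02630615234375), (49.87238311767578, 25.699140548706055), 16.79023551940918))
test_cup [[639.0, 221.0, 57.1]]
jar_iron []
```

View pics/scene_end.png

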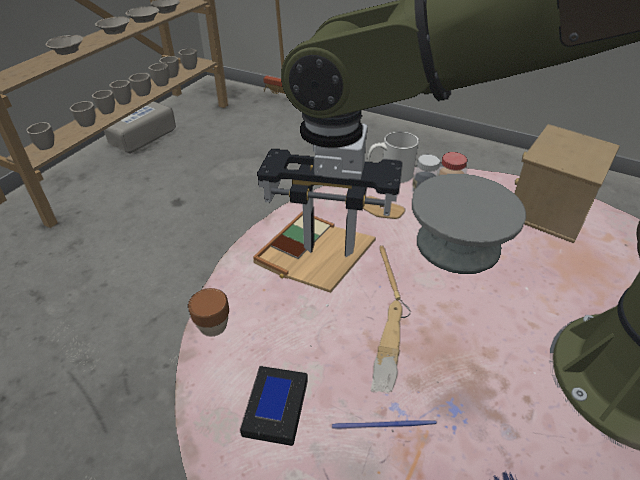

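```bash
python3 -c "
from cell import manip;print(manip.sign_off())"
```

```text
the job is handed in; nothing more can be done
None
```

The blue tile now lies glaze up on the middle of the rubbing block, lengthwise, and I handed the job in after about 25 s of the 72 s allowed.

- **Slide:** I drew the tile about 80 mm straight out and up the apron with the shut fingertips. The force readings were about 5 to 9 N, taken at the end of each move. It ended about 13 mm clear of the other tiles.
- **Pick and place:** I gripped it across its width and turned it to the block's direction. I set it down with no noticeable contact force, then opened the fingers and moved away.

**Last checks**
- **Tile on block:** The wrist camera puts the tile at (473, 299) mm. That is about 2.5 mm from its own block centre and within 1 mm of my earlier estimate from the block's corners. The angles agree to about 0.5°. The scene picture shows the tile flat and central.
- **Block:** The scene camera gives the same position as before, to within 1 mm.
- **Other tiles, cup and jar:** The top camera shows all of them within 1 to 2 mm of their starting positions.

**Checks that failed or disagreed**
- At the end the top camera found neither the blue tile nor the block.
- The scene and wrist cameras misreported tiles and, for the scene camera, the iron jar. The arm probably hid or cut off part of the view, so I relied on the top camera for those.
- The scene camera gives a block centre about 5 to 7 mm away from the other estimates. It did so from the start, probably because its mask includes the block's side faces.

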